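# Open the sample case and hold its jar tray up level

## Robot

A 6-joint arm with a two-finger parallel gripper is mounted at the origin on the work surface. World frame = base frame: x ahead of the robot, y to its left, z up, the work surface at z = 0. Lengths are in m, angles in degrees, forces in N, time in s.
With the tool pointing down it reaches from about 0.425 to 0.95 m from the base axis. Payload 3.5 kg.
Tool frame: the origin (TCP) lies between the finger pads; the fingertips stand 19 mm ahead of it and the grasp point (between the pads) is the TCP (manip.tip_extent is the distance from the TCP to the fingertips, in m); z points along the fingers, y is the direction in which the jaws open and shut (so a half turn about z gives the same grasp; the last joint's range is limited). The gripper opens to 85 mm and grips with 20 to 120 N. Pads are 22 mm wide; open, the fingers measure 114 mm over their backs; the gripper's body (76 mm by 85 mm) begins 54 mm behind the grasp point. The pads swing forward as they close: fully open they stand 13 mm farther back than shut.
Start: joints at [-8.594, 16.404, 90.338, -0, 73.258, -8.594], TCP at [0.675, 0, 0.218] pointing down, gripper open.
Joint ranges: [-158.93, 158.93], [-51.34, 127.21], [12.03, 142.37], [-87.48, 267.48], [13.55, 161.25], [-162.69, 162.69]. Speed limits (degrees/s): [159.86, 159.86, 180, 180, 180, 180].

## Interface

Orientations are given as a 3x3 rotation matrix whose columns are the frame's x, y, z axes.
In Python, from bench import manip gives the robot as it stands. The module is installed in compiled form; this text tells all that it offers. Calls block until the motion is done:
- manip.move_ptp(position, orientation): joint-space move of the TCP to a pose.
- manip.movel(position, rate=0.15, rotation=None, force_limit=None): straight line of the TCP; rotation=None keeps the orientation; rate is the mean speed in m/s. With force_limit (N) it stops when the force on the tool has changed by that much, and returns True; else False.
- manip.move_j(angles): joint-space move.
- manip.gripper_to(opening, strength=None): finger opening in m; strength is the grip in N (None keeps the last); returns when the fingers have stopped.
- manip.wait(seconds).
- manip.solve_ik(position, orientation): joint angles nearest the present ones, or None.
- manip.observe(): the state.
- manip.capture(name): name is "scene" or "side" or "wrist"; returns a dict with "pixels" (480x640x3 uint8, red, green, blue), "z_map" (480x640 float32, m along the optical axis (not along the pixel's ray), 0 where there is no reading), "fx", "fy", "cx", "cy" (pixels), "dist" ([k1, k2, p1, p2, k3] as OpenCV has them; the pictures are not rectified), "origin" and "attitude" of the camera in the world; the wrist camera has in their place "hand_eye" (4x4, takes a point from camera to tool coordinates, whose origin is the TCP and whose axes are the flange's). Camera axes: x right, y down, z forward; pixel columns grow to the right and rows downward; lengths in m; the calibration is good to about 2 mm. A picture is of the moment at which its call begins: read the wrist's pose just before it.
A pose or a line that the arm cannot do raises manip.IKError and nothing moves.
- manip.finish_job(): hands the job in, once; it reports no verdict.
Trained networks look in a picture, given as the dict that the camera call returned (one of the last four; its "shot" number tells which), for a name from the list of things; names that differ only in an ending like _2 or _b are one class to them, and where a whole thing is asked for, a point or a joint stands for the part that bears it (a point fixed in the world has none). Each returns a list of dicts, best first, with "p" (0 to 1); they miss things now and then, are a little off and sometimes report something else, mostly with a low value. They report only what shows in the picture. A call takes as long as a camera call. They do not tell look-alikes from the thing itself.
- manip.outline_of(thing, picture): "region" (480x640 bool, what is visible of it) and "rect" ([left, top, right, bottom] in pixels, round what is visible of it).
The state is a dict: "time_s": time; "joint_positions": joint angles; "qd": joint speeds; "effort": joint torques, N m; "eef_pos": TCP position; "orientation": TCP orientation; "ft_force": force on the tool from outside, world axes, zero at the start; "moment": the same for the moment, N m; "gripper_width": finger opening in m.
Only numpy, scipy, OpenCV 4.12 (cv2) and the standard library are available. Lean on these libraries where they do the work, as an engineer would, in place of code of your own. Each camera call takes 0.05 s, during which the arm holds its last target. There are 200 camera calls.

## Task

Open the sample case by swinging its brown lid right over until it lies on its back with the white inside facing up, then lift the blue tray with its two red-capped jars out by the orange grip. Finish while holding it in the air, level and still above the open case with at least 5 cm between the tray and the case's rim, so the jars can be looked over: do not put it down or let go. Keep the jars standing in their pockets, and leave the flask, the cup of tubes and the dish where they are.

Things in the scene. Friction and masses are not known exactly. Their poses are not given: they have to be found in the camera images.
- case_mouth (a point): centre of the open mouth of the grey case, level with its rim, 60 mm above the bench. The case (130 mm along its x, 180 mm along its y, 60 mm high, walls and floor 5 mm thick) is stuck to the bench. Its x axis points from the yellow tab side to the hinge side, z up; the yaw varies within 0.3 rad of straight ahead
- lid_hinge (a point): middle of the lid's hinge line, which runs along the case's y on the far rim, 65 mm from case_mouth along the case's x and 60 mm above the bench
- lid (a joint): angle of the brown lid: 0 shut, growing as its tab side rises, pi/2 standing upright, pi lying on its back beyond the case, white inside up. The lid is a hollow cover 130 x 180 mm and 50 mm high, 0.2 kg, so the shut case is 110 mm high. The hinge is damped: let go below about 1.0 rad it sinks shut, beyond about 1.3 rad it sinks open by itself within about 3 s
- lid_tab (a point): grip point of the yellow tab on the lid's front, 32 mm out from the lid's front face. The tab is 46 mm long (along the lid's x), 20 mm wide (y) and 14 mm thick (z); it can be pinched from above across its 20 mm width, and the lid can turn between the pads. With the lid shut the point lies 162 mm from the hinge line along the case's -x, 80 mm above the bench. Axes as the lid's: those of the case when shut, turning with the lid about y
- tray: blue lift-out tray, 108 x 158 mm, lip 14 mm high, 0.22 kg without jars; origin at the centre of its underside, z up, y along its long side. It stands on the case's floor (underside 5 mm above the bench), with 6 mm to spare all round; covered by the lid at first
- tray_grip (a point): centre of the orange upright grip in the middle of the tray, 75 mm above the tray's underside (80 mm above the bench at the start). The grip is 14 mm thick along the tray's x (pinch it here), 36 mm wide along y and 34 mm high; its top is 92 mm above the tray's underside; a 10 x 20 mm post carries it
- jar_a_mid (a point): centre, half-way up, of a white jar with a red cap, 44 mm across, 55 mm tall; it stands loose in one of the tray's two pockets, 50 mm to one side of the grip along the tray's y; its mass varies (40 to 110 g)
- jar_b_mid (a point): the same for the other jar, in the other pocket
- jar_a: the first jar, origin at the centre of its underside
- jar_b: the second jar, origin at the centre of its underside
- case: the grey case with its lid; origin at the centre of its underside on the bench, axes as case_mouth
- flask: bystander: glass conical flask, 72 mm across, 116 mm tall; origin at the centre of its underside
- tube_cup: bystander: white cup of blue-capped tubes, 76 mm across, 124 mm tall; origin at the centre of its underside
- dish: bystander: flat round culture dish, 90 mm across, 15 mm tall; origin at the centre of its underside
Mind the look-alikes: they are no part of the job. Of the things like the case, leave any that is turquoise; of the rest the larger one is meant.

How it is judged (in metres and radians):
On the way, in this order (a step that is already met when the one before it is completed fails the run):
1. the lid lies fully open on its back (value of joint lid above 2.9 rad), for 0.2 s.
2. the tray is held level and still above the open case (value of joint lid above 2.9 rad and height (world z) of tray above 0.095 m and angle between tray's own z axis and vertical below 0.12 rad and horizontal distance between tray and case_mouth below 0.06 m and linear speed of tray below 0.03 m/s and angular speed of tray below 0.2 rad/s and contact force between the fingers and tray above 1 N and contact force between case and tray below 0.1 N and contact force between each of jar_a, jar_b and case below 0.1 N and contact force between the arm and jar_a below 0.1 N and contact force between the arm and jar_b below 0.1 N and distance between each of jar_a_mid, jar_b_mid and tray_grip below 0.085 m and angle between each of jar_a_mid, jar_b_mid's own z axis and vertical below 0.2 rad), for 0.5 s.
At the end, for the whole second after the job is handed in: Lid beyond 2.9 rad; tray gripped, underside 95 mm or more above the bench, tilt under 0.12 rad, within 60 mm of the case's centre, under 0.03 m/s and 0.2 rad/s, touching neither case nor lid; jars upright (0.2 rad) in their pockets, untouched by arm or case (all of step 2); the arm keeps its last pose, push and grip.
It fails at once if the tray is tipped beyond 0.35 rad (angle between tray's own z axis and vertical above 0.35 rad).
It fails at once if a jar is tipped over (angle between any of jar_a_mid, jar_b_mid's own z axis and vertical above 0.5 rad).
It fails at once if the flask is moved more than 30 mm (distance of flask from where it was at the start of the episode above 0.03 m).
It fails at once if the tube cup is moved more than 30 mm (distance of tube_cup from where it was at the start of the episode above 0.03 m).
It fails at once if the dish is moved more than 30 mm (distance of dish from where it was at the start of the episode above 0.03 m).
It also fails if it takes over 56 s, if anything falls off the work surface, if the arm or the gripper's body presses on something with over 40 N, if the wrist force passes 120 N, or if a joint passes its speed limit or range.

## Working session

There is one attempt and no reset: what is moved stays moved. The work goes in short steps, each a Python script; the robot and the scene stay as the last script left them, time stands still between calls to the robot, and variables do not carry over. Pictures are saved under pics/ and viewed, about 8 in all and at most 12, crops included, and the job is handed in when it is done.

```bash
mkdir -p pics; cat > h.py <<'E'
import numpy as np, cv2
from bench import manip
def world(d, mask=None, pose=None):
    """world points (HxWx3) of a picture; nan where no depth"""
    K=np.array([[d['fx'],0,d['cx']],[0,d['fy'],d['cy']],[0,0,1]])
    u,v=np.meshgrid(np.arange(640),np.arange(480))
    n=cv2.undistortPoints(np.stack([u,v],-1).reshape(-1,1,2).astype(np.float64),K,np.array(d['dist'],float)).reshape(480,640,2)
    z=d['z_map'].astype(float); z=np.where(z>0,z,np.nan)
    P=np.dstack([n[...,0]*z,n[...,1]*z,z])
    if 'origin' in d: return P@np.array(d['attitude']).T+np.array(d['origin'])
    H=np.array(d['hand_eye']); P=P@H[:3,:3].T+H[:3,3]
    return P@np.array(pose['orientation']).T+np.array(pose['eef_pos'])
def save(name,img): cv2.imwrite('pics/'+name,cv2.cvtColor(img,cv2.COLOR_RGB2BGR))
E
python3 - <<'E'
from h import *
for c in ['scene','side']:
    d=manip.capture(c); save(c+'1.png',d['pixels']); W=world(d); np.save(c+'.npy',W)
    for t in ['case','lid_tab','flask','tube_cup','dish']:
        for r in manip.outline_of(t,d):
            p=W[r['region']]; print(c,t,round(r['p'],2),r['rect'],np.nanmedian(p,0).round(3),np.nanmax(p[:,2]).round(3))
E
```

```text
scene case 0.91 [232.1, 206.0, 339.7, 317.4] [ 0.586 -0.058  0.109] 0.247
scene case 0.85 [352.9, 183.9, 427.0, 256.8] [0.55  0.188 0.083] 0.364
scene case 0.66 [174.7, 316.8, 256.0, 398.7] [ 0.721 -0.252  0.076] 0.088
scene lid_tab 0.97 [234.9, 208.1, 338.5, 298.8] [ 0.573 -0.058  0.11 ] 0.327
scene lid_tab 0.85 [173.7, 317.4, 257.0, 390.4] [ 0.713 -0.252  0.076] 0.088
scene lid_tab 0.63 [355.2, 181.5, 425.3, 247.7] [0.542 0.193 0.084] 0.362
scene lid_tab 0.6 [460.7, 207.6, 501.0, 238.1] [0.608 0.41  0.015] 0.021
scene flask 0.83 [123.4, 232.9, 161.6, 284.8] [ 0.44  -0.347  0.047] 0.121
scene tube_cup 0.75 [413.7, 135.9, 444.8, 185.8] [0.428 0.361 0.077] 0.128
scene dish 0.89 [459.7, 208.8, 499.3, 236.9] [0.609 0.409 0.015] 0.021
side case 0.87 [296.6, 207.5, 368.1, 279.3] [0.547 0.022 0.106] 0.121
side case 0.78 [302.6, 275.6, 372.1, 344.3] [0.525 0.244 0.082] 0.095
side case 0.57 [263.4, 186.9, 304.3, 230.8] [ 0.695 -0.202  0.071] 0.248
side lid_tab 0.68 [263.2, 184.1, 305.1, 223.0] [ 0.694 -0.227  0.075] 0.254
side lid_tab 0.62 [305.0, 273.9, 367.6, 332.1] [0.526 0.221 0.083] 0.095
side lid_tab 0.57 [300.6, 210.0, 369.3, 263.6] [ 0.548 -0.012  0.109] 0.121
side flask 0.69 [361.3, 164.2, 382.2, 208.0] [ 0.423 -0.333  0.042] 0.122
side tube_cup 0.74 [373.4, 328.4, 409.8, 391.1] [0.41  0.398 0.077] 0.128
side tube_cup 0.59 [298.5, 205.6, 369.0, 283.6] [0.547 0.023 0.106] 0.121
side dish 0.6 [274.5, 370.8, 316.2, 405.0] [0.601 0.419 0.014] 0.021
```

View pics/scene1.png

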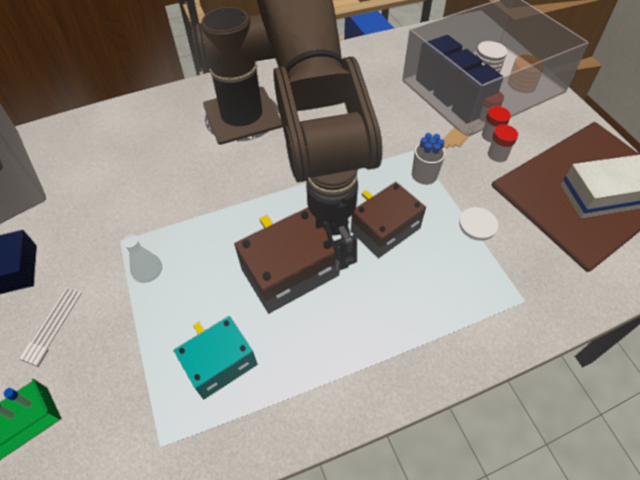

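View pics/side1.png

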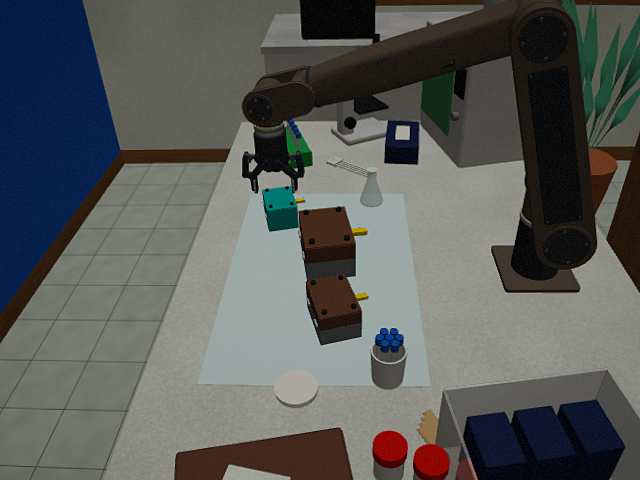

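Case candidates: the larger brown one at scene (288,258), the smaller brown one at (388,215) and the turquoise one at (215,355). I choose the larger brown one, then fit its lid top and take a close wrist view.

```bash
cat >> h.py <<'E'
def fit_lid(W,img,c,r=0.16):
    hsv=cv2.cvtColor(img,cv2.COLOR_RGB2HSV)
    m=(abs(W[...,2]-0.11)<0.007)&(np.hypot(W[...,0]-c[0],W[...,1]-c[1])<r)
    n,l,s,_=cv2.connectedComponentsWithStats(m.astype(np.uint8)); m=l==1+np.argmax(s[1:,4])
    p=W[m]; rect=cv2.minAreaRect((p[:,:2]*1000).astype(np.float32))
    box=cv2.boxPoints(rect)
    e=[box[1]-box[0],box[2]-box[1]]; e=max(e,key=np.linalg.norm); e=e/np.linalg.norm(e)
    if e[1]<0: e=-e
    yaw=np.arctan2(-e[0],e[1])
    ym=(hsv[...,0]>20)&(hsv[...,0]<35)&(hsv[...,1]>150)&(hsv[...,2]>80)&(np.hypot(W[...,0]-c[0],W[...,1]-c[1])<r+.03)
    t=W[ym&(abs(W[...,2]-.085)<.015)]
    return np.array(rect[0])/1000,np.array(rect[1]),yaw,np.median(p[:,2]),t
def Rz(a): return np.array([[np.cos(a),-np.sin(a),0],[np.sin(a),np.cos(a),0],[0,0,1]])
DOWN=np.diag([1.,-1,-1])
E
python3 - <<'E'
from h import *
for c in ['scene','side']:
    W=np.load(c+'.npy'); img=cv2.cvtColor(cv2.imread(f'pics/{c}1.png'),cv2.COLOR_BGR2RGB)
    for c0 in [(.58,-.05),(.54,.17)]:
        r=fit_lid(W,img,c0); print(c,*r[:4],len(r[4]),np.median(r[4],0),np.ptp(r[4],axis=0) if len(r[4]) else '')
o=manip.observe(); print(o['orientation'])
manip.move_ptp([0.56,-0.04,0.40],np.array(o['orientation']))
o=manip.observe(); d=manip.capture('wrist'); save('w1.png',d['pixels']); W=world(d,pose=o); np.savez('w1.npz',W=W)
r=fit_lid(W,d['pixels'],(.58,-.05),.2); print(*r[:4],len(r[4]),np.median(r[4],0)); print(o['eef_pos'],d['hand_eye'],o['time_s'])
E
```

```text
scene [ 0.55643622 -0.04945943] [133.4524231  178.85044861] 0.16773297 0.1101172153014246 81 [ 0.46406855 -0.06614061  0.08710273] [0.02842161 0.02026925 0.00894793]
scene [0.54511511 0.02460139] [130.81280518  28.55055428] -1.5193276 0.11023363321262819 5 [0.48873094 0.17712641 0.08371363] [0.02626377 0.01023326 0.01661185]
side [ 0.55360571 -0.04638101] [130.20066833 187.91482544] 0.17074022 0.10976751442951527 98 [ 0.46453122 -0.05656962  0.08523473] [0.03777937 0.02575237 0.01812478]
side [0.5415545  0.02753238] [128.47731018  37.57248688] -1.3954216 0.10948811435456818 5 [0.47465332 0.1957633  0.07124903] [0.01413177 0.02838845 0.01571873]
[[ 1.58612289e-05  1.00000000e+00  1.17361738e-05]
 [ 1.00000000e+00 -1.58609850e-05 -2.07865573e-05]
 [-2.07863711e-05  1.17365035e-05 -1.00000000e+00]]
[ 0.55627661 -0.04829257] [130.19107056 179.64743042] 0.1720805 0.11023868645748497 536 [ 0.46803974 -0.06277419  0.08718434]
[ 0.55993988 -0.03985584  0.39814461] [[-3.39800751e-04 -9.55354003e-01 -2.95463389e-01  7.55793993e-02]
 [ 9.99999899e-01 -2.37447212e-04 -3.82296340e-04  3.18879837e-04]
 [ 2.95071381e-04 -2.95463489e-01  9.55353987e-01 -1.56740952e-01]
 [ 0.00000000e+00  0.00000000e+00  0.00000000e+00  1.00000000e+00]] 1.4833
```

View pics/w1.png

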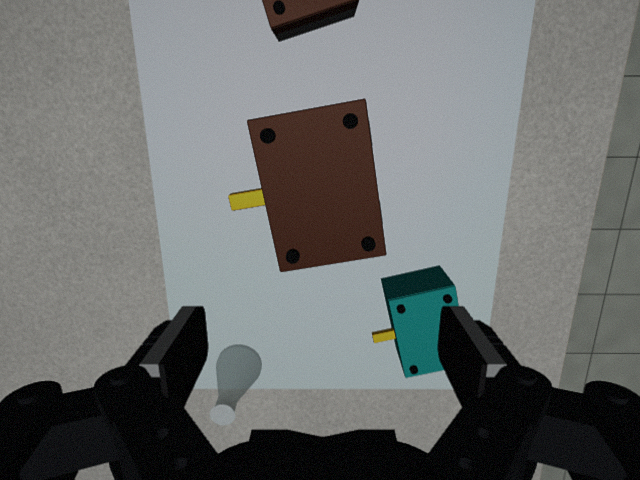

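The lid is full size, 130 x 180 mm, at wrist pixel (315,185) with its tab at (246,199). That confirms the choice. Next I pinch the tab and swing the lid over.

```bash
cat >> h.py <<'E'
C=np.array([.5563,-.0483,0.]); YAW=.172; R=Rz(YAW)
def cp(x,y,z): return C+R@np.array([x,y,z])   # case coords -> world
E
python3 - <<'E'
from h import *
ors={s:R@np.array([[s,0,0],[0,-s,0],[0,0,-1.]]) for s in (1,-1)}
p=cp(-.097,0,.08)
for s,o in ors.items(): print(s,manip.solve_ik(p,o),manip.solve_ik(cp(.085,0,.222),o))
O=ors[-1] if manip.solve_ik(p,ors[-1]) is not None else ors[1]
manip.move_ptp(p+[0,0,.12],O)
manip.gripper_to(.06)
print(manip.movel(p,rate=.12,force_limit=8)); 
manip.gripper_to(0,60); o=manip.observe(); print(o['time_s'],o['gripper_width'],o['eef_pos'],p,o['ft_force'])
d=manip.capture('scene'); save('s2.png',d['pixels'][170:350,150:450])
E
```

```text
1 [-2.05429192e+01 -8.72685712e-01  1.25236341e+02 -2.54444375e-14
  5.56363448e+01  5.96022067e+01] [-1.20761595e+01  1.19846307e+01  9.51700824e+01 -2.54444375e-14
  7.28452869e+01  6.80689664e+01]
-1 [-2.05429192e+01 -8.72685712e-01  1.25236341e+02 -2.54444375e-14
  5.56363448e+01 -1.20397793e+02] [-1.20761595e+01  1.19846307e+01  9.51700824e+01 -2.54444375e-14
  7.28452869e+01 -1.11931034e+02]
False
5.2833 -0.00013126657111658764 [ 0.46073283 -0.06491445  0.08001469] [ 0.46073129 -0.06490186  0.08      ] [0.90649947 0.82327648 0.47235888]
```

The fingers closed to zero, so they missed the tab. I'll look at the picture.

```bash
python3 - <<'E'
from h import *
o=manip.observe();d=manip.capture('wrist'); save('w2.png',d['pixels']); print(o['eef_pos'],o['gripper_width'],o['orientation'])
E
```

```text
[ 0.46072362 -0.06490102  0.08000347] -8.549363789878471e-06 [[-9.85238657e-01 -1.71186411e-01 -2.31439364e-05]
 [-1.71186410e-01  9.85238658e-01 -1.57229702e-05]
 [ 2.54938597e-05 -1.15289506e-05 -1.00000000e+00]]
```

View pics/w2.png

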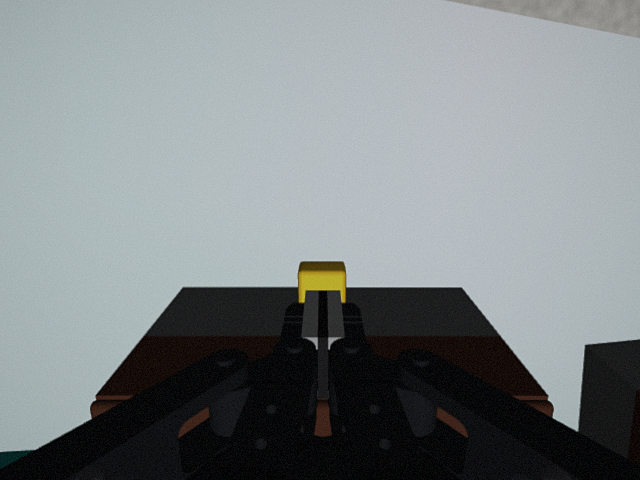

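```bash
python3 - <<'E'
from h import *
o=manip.observe();d=manip.capture('wrist');W=world(d,pose=o)
H=np.linalg.inv(np.array(d['hand_eye']))
for q in [(0,0,0),(0,0,.019),(0,0,-.054)]:
    c=H[:3,:3]@np.array(q)+H[:3,3]; print(q,d['fx']*c[0]/c[2]+d['cx'],d['fy']*c[1]/c[2]+d['cy'],c[2])
for px in [(310,265),(322,266),(322,275),(322,285),(308,296),(312,300),(334,300),(323,293),(315,330),(335,330),(322,330),(305,320),(250,380)]: 
    w=W[px[1],px[0]]; print(px,w.round(3),(R.T@(w-C)).round(3))
print(o['joint_positions'],manip.observe()['ft_force'],manip.observe()['effort'])
d=manip.capture('side'); save('s3.png',cv2.resize(d['pixels'][170:320,250:450],None,fx=4,fy=4,interpolation=3))
E
```

```text
(0, 0, 0) 322.36122788463314 294.5846987788427 0.17194610479179306
(0, 0, 0.019) 322.3628278230125 277.2490894793751 0.19009815479348133
(0, 0, -0.054) 322.3540457535748 372.4043320690258 0.12035606794488957
(310, 265) [ 0.447 -0.072  0.082] [-0.111 -0.005  0.082]
(322, 266) [ 0.447 -0.067  0.081] [-0.111 -0.     0.081]
(322, 275) [ 0.449 -0.067  0.086] [-0.109 -0.     0.086]
(322, 285) [ 0.453 -0.066  0.087] [-0.105 -0.     0.087]
(308, 296) [ 0.451 -0.072  0.103] [-0.108 -0.005  0.103]
(312, 300) [ 0.451 -0.07   0.106] [-0.107 -0.004  0.106]
(334, 300) [ 0.45  -0.063  0.107] [-0.108  0.004  0.107]
(323, 293) [ 0.45  -0.066  0.101] [-0.108  0.     0.101]
(315, 330) [ 0.45  -0.069  0.128] [-0.108 -0.002  0.128]
(335, 330) [ 0.45  -0.063  0.127] [-0.108  0.004  0.127]
(322, 330) [ 0.45  -0.067  0.127] [-0.108 -0.     0.127]
(305, 320) [ 0.451 -0.072  0.121] [-0.108 -0.006  0.121]
(250, 380) [ 0.458 -0.085  0.146] [-0.103 -0.02   0.146]
[-2.05429755e+01 -8.74701879e-01  1.25237646e+02 -4.83266538e-04
  5.56365866e+01 -1.20399641e+02] [-0.17386086 -0.34207626  0.77671147] [ 9.27020155e-04 -2.43058455e+01 -2.49024814e+01 -2.80910208e-04
  2.07630696e-04  1.58533777e-05]
```

View pics/s3.png

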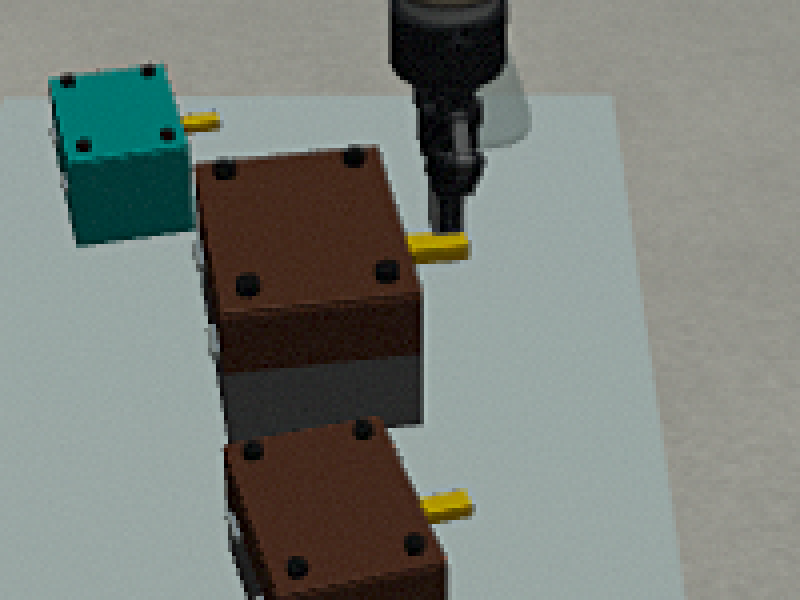

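```bash
python3 - <<'E'
from h import *
print(manip.tip_extent)
manip.gripper_to(.05); 
o=manip.observe();d=manip.capture('wrist');a=d['pixels'][200:470,150:500].copy()
print(o['gripper_width'],o['time_s'],o['eef_pos'],o['ft_force'])
W=world(d,pose=o); L=(W-C)@R
m=(abs(L[...,0]+.1)<.02)&(abs(L[...,1])<.05)&(L[...,2]>.03)&(d['pixels'].max(-1)<90)
print('dark pts zmin per y', [(y,np.nanmin(L[m&(abs(L[...,1]-y/1000)<3e-3)][:,2],initial=9).round(3)) for y in range(-48,49,6)])
manip.gripper_to(.02,40); o=manip.observe(); print(o['gripper_width'],o['ft_force'])
d=manip.capture('wrist'); b=d['pixels'][200:470,150:500]
save('w3.png',np.hstack([a,b]))
E
```

```text
0.019
0.05020928085914404 6.0167 [ 0.46073462 -0.06490203  0.07998968] [-0.51331152 -0.0767776   0.65440687]
dark pts zmin per y [(-48, np.float64(0.139)), (-42, np.float64(0.138)), (-36, np.float64(0.103)), (-30, np.float64(0.1)), (-24, np.float64(0.097)), (-18, np.float64(0.158)), (-12, np.float64(0.076)), (-6, np.float64(0.076)), (0, np.float64(0.076)), (6, np.float64(0.075)), (12, np.float64(0.079)), (18, np.float64(0.158)), (24, np.float64(0.097)), (30, np.float64(0.1)), (36, np.float64(0.102)), (42, np.float64(0.138)), (48, np.float64(0.14))]
0.019920061538667027 [ 0.80159278 -0.25412972  0.48985791]
```

View pics/w3.png

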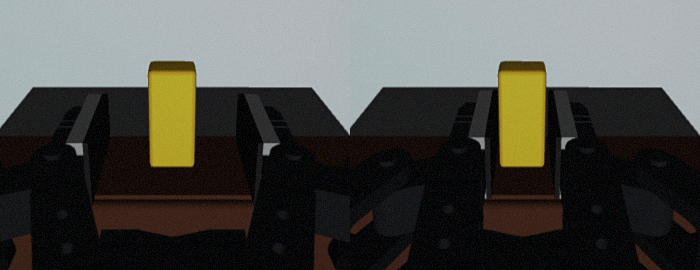

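Contrary to the specification, the fingertips end about 36 mm short: they sit at z≈0.097 with the TCP at 0.080, so they closed above the tab. I'll open and descend under force guard, checking by depth.

```bash
cat > tip.py <<'E'
from h import *
def tips():
    o=manip.observe(); d=manip.capture('wrist'); W=world(d,pose=o)
    T=(W-np.array(o['eef_pos']))@np.array(o['orientation'])  # tool coords
    m=(abs(T[...,0])<.018)&(abs(T[...,1])<.06)&(T[...,2]>-.06)&(T[...,2]<.03)&(d['pixels'].max(-1)<110)
    w=o['gripper_width']/2
    out=[]
    for s in (-1,1):
        q=T[m&(abs(s*T[...,1]-w-.004)<.006)]; out.append((len(q),np.nanpercentile(q[:,2],[50,90,99]).round(4) if len(q) else None,np.median(q,0).round(4)))
    return o,d,out
E
python3 - <<'E'
from tip import *
manip.gripper_to(.05); print(tips()[2])
p=cp(-.097,0,.08)
hit=manip.movel(p-[0,0,.024],rate=.05,force_limit=6); o,d,t=tips(); print(hit,o['eef_pos'],o['ft_force'],t,o['time_s'])
a=d['pixels'][200:470,150:500].copy()
if not hit:
    manip.gripper_to(0,40); o=manip.observe(); print(o['gripper_width'],o['ft_force'])
b=manip.capture('wrist')['pixels'][200:470,150:500]
save('w4.png',np.hstack([a,b]))
E
```

```text
[(2943, array([-0.0432, -0.0251, -0.0187]), array([ 0.0069, -0.0255, -0.0432])), (2928, array([-0.0433, -0.0252, -0.0188]), array([ 0.007 ,  0.0255, -0.0433]))]
False [ 0.46066525 -0.0649006   0.05577267] [-0.86160779 -0.33043645  0.22767372] [(2932, array([-0.0434, -0.0253, -0.0189]), array([ 0.007 , -0.0255, -0.0434])), (2922, array([-0.0435, -0.0253, -0.0187]), array([ 0.0069,  0.0256, -0.0435]))] 7.6
0.0190783323233219 [-0.39474181 -1.69126639  2.80872537]
```

View pics/w4.png

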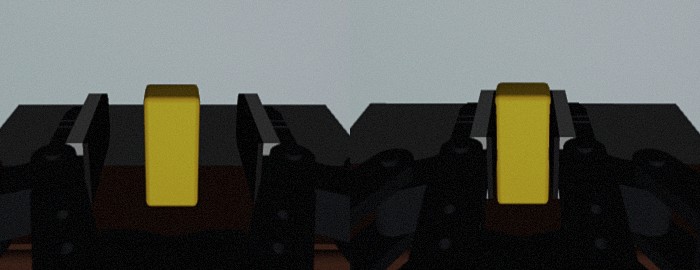

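The tab is now pinched, at a width of 19 mm. Effective TCP shift is 36 mm. I'll go 12 mm deeper for a full pad, then swing the lid along its arc.

```bash
python3 - <<'E'
from tip import *
OFF=.036
manip.gripper_to(.035); p=cp(-.097,0,.08-OFF)
print('hit',manip.movel(p,rate=.05,force_limit=6)); manip.gripper_to(0,45); o=manip.observe(); print(o['gripper_width'],o['eef_pos'],o['time_s'],o['ft_force'])
if .016<o['gripper_width']<.024:
    f0=np.array(o['ft_force'])
    for th in np.radians(np.arange(8,105,8)):
        x=-.162*np.cos(th)+.02*np.sin(th); z=.162*np.sin(th)+.02*np.cos(th)
        hit=manip.movel(cp(.065+x,0,.06+z-OFF),rate=.12,force_limit=30)
        o=manip.observe(); print(round(np.degrees(th)),hit,o['gripper_width'].__round__(4),(np.array(o['ft_force'])-f0).round(1),round(o['time_s'],2))
        if hit or o['gripper_width']<.01: break
    d=manip.capture('side'); save('s4.png',d['pixels'][100:340,200:440])
E
```

```text
hit False
0.019159116909290768 [ 0.46081932 -0.06524155  0.04413178] 9.0417 [-0.1147632  -2.368146   -0.66899792]
8 False 0.0194 [-0.9 -1.1  0. ] 9.38
16 False 0.0193 [-2.7 -2.4  1.3] 9.72
24 False 0.0191 [-3.8 -2.7  2.9] 10.07
32 False 0.0192 [-3.8 -2.   3.7] 10.41
40 False 0.0191 [-2.7 -1.8  3.7] 10.75
48 False 0.0192 [-0.6 -2.9  2.1] 11.09
56 False 0.0193 [ 1.6 -3.5  0.8] 11.43
64 False 0.0192 [ 1.2 -3.3 -0. ] 11.78
72 False 0.0196 [ 0.1 -2.9  1.5] 12.12
80 False 0.0191 [-0.9 -4.3  0.8] 12.46
88 False 0.0191 [ 0.6 -2.7  1.6] 12.8
96 False 0.0194 [ 0.3 -2.8  0.4] 13.14
104 False 0.0196 [ 0.6 -3.8  0. ] 13.48
```

View pics/s4.png

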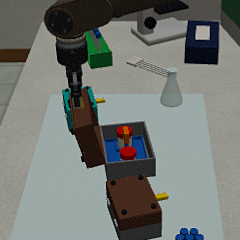

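The lid stands past vertical, and the tray with its orange grip and two red caps shows at about (127,140) in the crop. Now I release, back off and measure the tray.

```bash
python3 - <<'E'
from tip import *
manip.gripper_to(.06)
p=np.array(manip.observe()['eef_pos']); manip.movel(p+[0,0,.09],rate=.2)
# jaws along case x; camera side choice: tool x=+-case y
for s in (1,-1):
    O=R@np.array([[0,s,0],[s,0,0],[0,0,-1.]]); print(s,manip.solve_ik(cp(0,0,.04),O),manip.solve_ik(cp(0,0,.28),O))
O=R@np.array([[0,1,0],[1,0,0],[0,0,-1.]])
manip.move_ptp(cp(0,-.06,.33),O); manip.wait(1.)
o=manip.observe(); d=manip.capture('wrist'); W=world(d,pose=o); L=(W-C)@R
np.savez('w5.npz',L=L,img=d['pixels']); save('w5.png',d['pixels'])
hsv=cv2.cvtColor(d['pixels'],cv2.COLOR_RGB2HSV)
m=(hsv[...,1]>150)&(hsv[...,2]>90)&(np.abs(L[...,0])<.065)&(np.abs(L[...,1])<.09)&(L[...,2]>.03)
for n,lo,hi in (('orange',8,22),('red1',0,6),('red2',172,180)):
    k=m&(hsv[...,0]>=lo)&(hsv[...,0]<=hi); q=L[k]
    if len(q): print(n,len(q),np.median(q,0).round(4),np.percentile(q,[2,98],axis=0).round(4).tolist())
    if n=='orange':
        q=L[k&(L[...,2]>.09)]; print('top',cv2.minAreaRect((q[:,:2]*1000).astype(np.float32)))
for t in ('tray_grip','tray','jar_a','lid'):
    for r in manip.outline_of(t,d): q=L[r['region']]; print(t,round(r['p'],2),r['rect'],np.nanmedian(q,0).round(3))
q=L[(np.abs(L[...,0]-.13)<.05)&(np.abs(L[...,1])<.08)]; print('lid',len(q),np.nanmedian(q,0),manip.observe()['time_s'])
E
```

```text
1 [-1.53725549e+01  1.42411125e+01  1.13483322e+02 -2.54444375e-14
  5.22755660e+01 -2.52274289e+01] [-1.53725549e+01 -8.09671235e-01  1.02910373e+02 -2.54444375e-14
  7.78992980e+01 -2.52274289e+01]
-1 [-1.53725549e+01  1.42411125e+01  1.13483322e+02 -2.54444375e-14
  5.22755660e+01  1.54772571e+02] [-1.53725549e+01 -8.09671235e-01  1.02910373e+02 -2.54444375e-14
  7.78992980e+01  1.54772571e+02]
orange 512 [-0.0002  0.0001  0.0972] [[-0.006, -0.0175, 0.0954], [0.0064, 0.0162, 0.0988]]
top ((0.23984050750732422, -0.7128238677978516), (34.17323303222656, 12.464537620544434), 89.8155517578125)
red1 2670 [0.0007 0.0337 0.0633] [[-0.0184, -0.0683, 0.0615], [0.0196, 0.0659, 0.0651]]
red2 119 [0.0038 0.0319 0.0629] [[-0.0217, -0.07, 0.0611], [0.0226, 0.0686, 0.0646]]
tray_grip 0.97 [276.7, 53.9, 372.6, 197.9] [-0.     0.004  0.009]
tray 0.86 [273.4, 49.2, 370.6, 200.5] [-0.002  0.004  0.009]
jar_a 0.9 [300.6, 155.0, 338.7, 195.3] [-0.001 -0.05   0.063]
jar_a 0.63 [301.1, 54.1, 347.8, 102.6] [0.002 0.049 0.063]
lid 0.95 [381.2, 34.2, 546.3, 214.4] [0.145 0.006 0.017]
lid 0.87 [349.8, 269.9, 459.4, 376.1] [ 0.087 -0.19   0.077]
lid 12750 [0.13009204 0.00657828 0.01628283] 17.1083
```

View pics/w5.png

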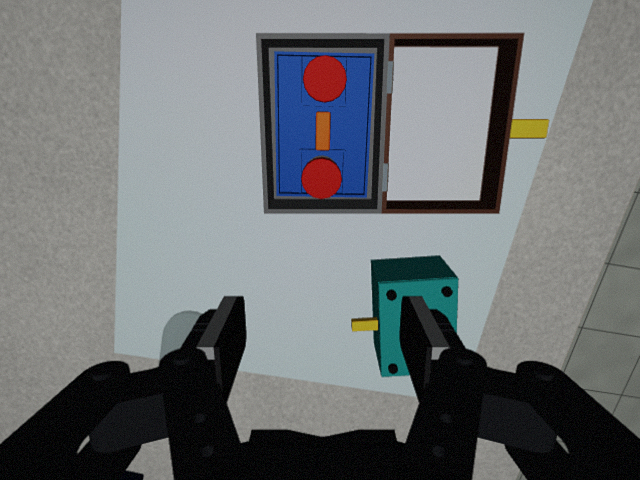

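The lid lies on its back with the white inside up at about (440,120). The tray, orange grip (322,130) and both caps (325,78) and (322,178) are upright and centred in the case. Now grasp and lift.

```bash
python3 - <<'E'
from tip import *
O=R@np.array([[0,1,0],[1,0,0],[0,0,-1.]]); x,y=.0002,-.0006
manip.gripper_to(.05); manip.move_ptp(cp(x,y,.13),O)
hit=manip.movel(cp(x,y,.045),rate=.08,force_limit=8); o=manip.observe(); print('hit',hit,o['eef_pos'],o['time_s'])
if not hit:
    manip.gripper_to(0,100); o=manip.observe(); print(o['gripper_width'],o['ft_force'])
    if .011<o['gripper_width']<.018:
        f0=np.array(o['ft_force'])
        for dz in (.02,.13):
            manip.movel(cp(x,y,.045+dz),rate=.06); manip.wait(.4)
            o=manip.observe(); print(dz,o['gripper_width'],np.array(o['ft_force'])-f0,o['moment'],o['time_s'])
for c in ('wrist','side'):
    o=manip.observe(); d=manip.capture(c); W=world(d,pose=o); L=(W-C)@R
    save(c+'6.png',d['pixels'])
    hsv=cv2.cvtColor(d['pixels'],cv2.COLOR_RGB2HSV)
    sat=(hsv[...,1]>150)&(hsv[...,2]>60)&(np.abs(L[...,0])<.08)&(np.abs(L[...,1])<.1)&(L[...,2]>.08)
    blue=sat&(abs(hsv[...,0].astype(int)-110)<12); q=L[blue]
    red=sat&((hsv[...,0]<6)|(hsv[...,0]>173))
    print(c,'blue',len(q),np.percentile(q,[2,50,98],axis=0).round(3).tolist() if len(q) else '')
    for s in (-1,1):
        r=L[red&(s*L[...,1]>.02)]
        if len(r)>30: print(' cap',s,len(r),np.median(r,0).round(3))
E
python3 -c "
import cv2,numpy as np;a=cv2.imread('pics/wrist6.png');b=cv2.imread('pics/side6.png')[100:340,200:440]
cv2.imwrite('pics/both6.png',np.hstack([cv2.resize(a,(480,360)),cv2.resize(b,(320,360))]))"
```

```text
hit False [ 0.55722907 -0.04902527  0.04573974] 19.4333
0.013056664656159366 [-0.87388545  0.14154709  2.37869445]
0.02 0.012734824756369023 [ 0.77800589 -0.80214668 -6.25166294] [-0.01190141 -0.05016227 -0.05362168] 20.7333
0.13 0.013041540674967395 [ 1.01039832 -0.66853374 -5.92683178] [-0.01561272  0.02536033 -0.04173769] 23.1167
wrist blue 33846 [[-0.052, -0.046, 0.136], [-0.006, 0.021, 0.138], [0.053, 0.077, 0.15]]
 cap -1 1280 [ 0.001 -0.052  0.193]
 cap 1 11179 [0.002 0.05  0.193]
side blue 907 [[-0.054, -0.076, 0.134], [0.016, 0.014, 0.138], [0.052, 0.081, 0.15]]
 cap 1 199 [0.001 0.059 0.191]
```

View pics/both6.png

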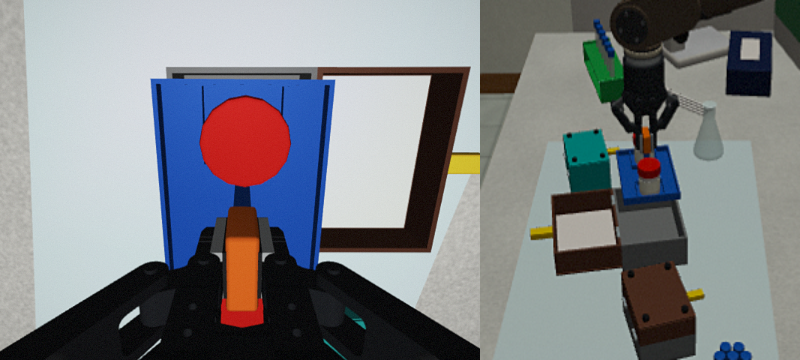

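The tray hangs level with its underside about 0.135 m up, both caps at z=0.193. The lid is flat open and the bystanders are in place. Handing in.

```bash
python3 -c "
from bench import manip
manip.wait(.5); o=manip.observe(); print(o['gripper_width'],o['eef_pos'],max(abs(v) for v in o['qd']),o['time_s']); manip.finish_job()"
```

```text
0.012953478105380521 [ 0.55659252 -0.04887495  0.17498614] 0.08025374497897952 23.7167
the job is handed in; nothing more can be done
```

The lid is open on its back and the tray is being held level and still above the case. I handed the job in at 23.7 s; no verdict is reported. I pinched the yellow tab of the large brown case, swung the lid past vertical to about 104° and let go. It sank fully open by itself. I then gripped the orange grip at 100 N and lifted the tray straight up by 13 cm.

**Last checks**
- **Height and position:** the tray's underside is about 0.135 m above the bench, roughly 75 mm over the rim, and centred on the case.
- **Level:** both caps stand at z = 0.193 m and the tray floor is even.
- **Jars:** they stand about 50 mm either side of the grip, in their pockets.
- **Lid:** after it opened, its white inside lay flat and facing up; I did not measure the lid angle itself.
- **Grip:** the fingers read 13 mm on the 14 mm grip, and the joints were practically still.
- **Bystanders:** the arm did not go near the flask, cup or dish; I did not measure them again at the end.

**What disagreed**
- **Short fingers:** the first pinch of the tab closed on nothing. The fingertips sit about 36 mm farther back than the specification says, so I corrected for that in both grasps.
- **Load:** the wrist read about 6 N, where I expected between 3 and 4.3 N for the tray and jars.

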